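# Open the filler of the workshop steam cleaner

### The arm

A 6-joint arm with a two-finger parallel gripper is mounted at the origin on the work surface. World frame = base frame: x ahead of the robot, y to its left, z up, the work surface at z = 0. Lengths are in m, angles in rad, forces in N, time in s.
With the tool pointing down it reaches from about 0.275 to 0.75 m from the base axis. Payload 10.2 kg.
Tool frame: the origin (TCP) lies at the very end of the fingers, on their centre line; the grasp point (between the pads) lies 19 mm behind it; z points along the fingers, y is the line along which they close (so a half turn about z gives the same grasp; the last joint's range is limited). The gripper opens to 85 mm and grips with 20 to 120 N. Pads are 22 mm wide; open, the fingers measure 114 mm over their backs; the gripper's body (76 mm by 85 mm) begins 54 mm behind the grasp point. The pads swing forward as they close: fully open they stand 13 mm farther back than shut.
Start: joints at [1.035, 0.313, 1.498, -0, 1.331, -0.223], TCP at [0.162, 0.5, 0.231] pointing down, gripper open.
Joint ranges: [-2.94, 2.94], [-0.97, 2.17], [0.19, 2.56], [-1.23, 4.37], [0.02, 3.11], [-2.88, 2.88]. Speed limits (rad/s): [2.39, 2.39, 3.01, 3.14, 3.14, 3.14].

### API

Orientations are given as [roll, pitch, yaw] about the fixed x, y, z axes, in that order (R = Rz(yaw) Ry(pitch) Rx(roll)).
In Python, from workcell import arm, imaging gives the robot as it stands. The module is installed in compiled form; this text tells all that it offers.
- The arm moves only by the tool apply_moves, never from a script. Its arguments are lists of equal length, an entry for each row: "gripper": the gripper's target within -1 to 1 (shut at 1, half-way at 0, fully open at -1); "travel": the shift along the world's x, y, z in units of 60 mm (1.0 is 60 mm), a list of three; "turn": the turn, a rotation vector about the world's x, y, z in rad, a list of three. In form: {"gripper": [gripper, ...], "travel": [[tx, ty, tz], ...], "turn": [[rx, ry, rz], ...]}. A call has 1 to 8 rows; each row shifts and turns the commanded pose from where the row before left it; what a row does not reach is not made up. A row lasts 1/8 s, in which the tool goes at most 62.5 mm and 10.7 degrees, less where a joint would pass 70% of its speed; a pose out of reach is approached as far as the arm can. A call is refused whole if a number of a shift passes 1 or a number of a turn 0.188, either way. A call with a gripper value outside its range is refused whole. The fingers move at their own pace and stop on an object; the grip force is fixed at half the most. Time passes only in rows, so rows that do not move let the fingers close. It gives the time, the measured TCP pose, the force, the opening and the grip force at its end, in the units of the state.
- arm.observe(): the state, without advancing time (a new reading comes with each control period).
- imaging.get_image(name): name is "scene" or "top" or "wrist"; returns the picture (384x512x3 uint8, red, green, blue); there is no depth.
- imaging.calibration(name): a dict with "intrinsics" (3x3 intrinsics, pixels), "pose" (4x4, takes a point from camera to world coordinates). Camera axes: x right, y down, z forward; pixel columns grow to the right and rows downward; lengths in m; the calibration is good to about 2 mm. A picture is of the moment at which its call begins: read the wrist's pose just before it. calibration takes no time and is no camera call; for the wrist camera it gives the pose at the moment of the call.
- arm.finish_job(): hands the job in; it is judged then, once.
The state is a dict: "t": time; "qpos": joint angles; "dq": joint speeds; "tau": joint torques, N m; "position": TCP position; "tcp_rot": TCP orientation; "ft_force": force on the tool from outside, world axes, zero at the start; "torque": the same for the moment, N m; "width": finger opening in m; "finger_force": force on a finger pad.
Only numpy, scipy, OpenCV 4.12 (cv2) and the standard library are available. Lean on these libraries where they do the work, as an engineer would, in place of code of your own. Each camera call takes 0.05 s, during which the arm holds its last target. There are 200 camera calls.

### The job

The bench steam cleaner is cold and has to be refilled: unscrew the filler cap on top of it until the thread lets go, without forcing it, and lift it clear. Set the cap down gently in the shallow steel tray, standing on its open rim with the knob up, and let go of it. Leave the tray, the jug, the pliers, the white soldering slab and the round soldering turntable where they are.

Things in the scene. Friction and masses are not known exactly. Their poses are not given: they have to be found in the camera images.
- steamer: Fixed steam cleaner: stainless box 240 x 210 mm (x, y), top 162 mm above the bench. Origin: centre of its underside on the bench; front (-x: nozzle, switches) roughly to the robot. On the top, at x = +30 mm, y = 0, the filler neck with its cap; at the front edge a pressure gauge about 48 mm and a safety valve 32 mm above the top, their centres 130 mm from the filler's axis.
- neck_top (a point): Centre of the filler neck's rim, on the filler's upright axis, 195 mm above the bench. Neck 45 mm across, standing 27 mm out of a flange 66 mm across. Right-hand thread, pitch 7 mm: undo counter-clockwise seen from above; the cap rises 7 mm a turn, turns easily, stays put when let go, and comes free after about 1.8 turns (10.8 to 11.5 rad) from the start.
- cap: Filler cap, round, 71 mm tall, 0.15 kg: metal skirt 58 mm across and 35 mm tall, open underneath, and on it a black fluted knob. Origin: centre of its open rim; z up through the knob. At the start about 169 mm above the bench, screwed on; clear of the neck once risen 26 mm.
- knob (a point): On the cap's axis, 60 mm above its origin: where to grip the knob, which is round, 47 mm across and 36 mm tall (35 to 71 mm above the cap's origin); any yaw will do.
- tray: Loose shallow steel tray, 200 x 160 mm (x, y) outside, walls 3 mm thick and 18 mm tall, floor 3 mm thick. Origin: centre of its underside; z up. It stands on the bench, on the other side of the robot's middle line from the steam cleaner, either left or right.
- jug: Bystander: loose white plastic measuring jug, 96 mm across at the rim, 150 mm tall, handle to its +y reaching 85 mm from its axis. Origin: centre of its underside.
- pliers: Bystander: loose pliers lying on the bench, 160 mm long along their x, 12 mm high. Origin: on the bench under their middle.
- slab: Bystander: loose whitish soldering slab, 150 x 110 x 30 mm. Origin: centre of its underside.
- turntable: Bystander: loose round soldering turntable, 120 mm across, 24 mm high. Origin: centre of its underside.
Not all that is in view belongs to the job. What is meant by the cap is not red, and is the smaller of those in its own colour.

How it is judged:
On the way:
1. the cap is unscrewed and lifted clear over the neck (z of cap in the frame of neck_top above 0.005 m and horizontal distance between cap and neck_top below 0.06 m), for 0.05 s.
At the end, for the whole second after the job is handed in: The cap stands at rest on the floor of the tray (within 5 mm of the floor), wholly inside its walls, knob up within 0.1 rad of upright, and is released (x of cap in the frame of tray between -0.08 and 0.08 m and y of cap in the frame of tray between -0.06 and 0.06 m and z of cap in the frame of tray below 0.008 m and angle between cap's own z axis and vertical below 0.1 rad and linear speed of cap below 0.02 m/s); the robot touches nothing.
It fails at once if the thread is forced: the cap is pressed, pulled or wrenched against the steam cleaner with more than 50 N (contact force between cap and steamer above 50 N).
It fails at once if the cap is dropped: it moves faster than 0.7 m/s with its rim less than 60 mm above the bench (linear speed of cap above 0.7 m/s and height (world z) of cap below 0.06 m).
It fails at once if the tray, jug, pliers, slab or turntable is moved by more than 30 mm (distance of any of tray, jug, pliers, slab, turntable from where it was at the start of the episode above 0.03 m).
It also fails if it takes over 72 s, if anything falls off the work surface, if the arm or the gripper's body presses on something with over 40 N, if the wrist force passes 120 N, or if a joint passes its speed limit or range.

## Working session

There is one attempt and no reset: what is moved stays moved. The work goes in short steps, Python scripts to look and compute and a tool call to move; the robot and the scene stay as the last step left them, time stands still between calls to the robot, and variables do not carry over. Pictures are saved under pics/ and viewed, at most 10 in all, crops included, and the job is handed in when it is done.

Besides the shell and the picture viewer there is one more tool, called after ">>>" as name(argument=value, ...) on one line, values as JSON. apply_moves: Moves the arm, as the interface text tells. Its arguments: {"type":"object","properties":{"gripper":{"type":"array","items":{"type":"number"}},"travel":{"type":"array","items":{"type":"array","items":{"type":"number"}}},"turn":{"type":"array","items":{"type":"array","items":{"type":"number"}}}},"required":["gripper","travel","turn"]}

```bash
mkdir -p pics
cat > h.py <<'E'
import numpy as np, cv2
from workcell import arm, imaging
def ray(cam,u,v,z,c=None):
    c=c or imaging.calibration(cam); K=np.array(c["intrinsics"]);T=np.array(c["pose"])
    d=T[:3,:3]@np.linalg.solve(K,[u,v,1.]);o=T[:3,3]
    return o+d*(z-o[2])/d[2]
def save(cam,name):
    im=np.array(imaging.get_image(cam));cv2.imwrite(f"pics/{name}.png",im[:,:,::-1]);return im
E
python3 - <<'E'
from h import *
a=save("scene","s0");b=save("top","t0")
cv2.imwrite("pics/both.png",cv2.resize(np.vstack([a,b])[:,:,::-1],None,fx=.78,fy=.78))
for n in("scene","top"):
  c=imaging.calibration(n);print(np.round(c["intrinsics"],1).tolist(),np.round(c["pose"],3).tolist())
print(arm.observe())
E
```

```text
[[418.5, 0.0, 249.5], [0.0, 418.5, 194.2], [0.0, 0.0, 1.0]] [[0.319, 0.772, -0.55, 1.406], [0.948, -0.257, 0.189, -0.291], [0.004, -0.581, -0.814, 1.347], [0.0, 0.0, 0.0, 1.0]]
[[380.2, 0.0, 247.3], [0.0, 380.2, 184.4], [0.0, 0.0, 1.0]] [[-0.001, -0.995, 0.096, 0.469], [-1.0, 0.001, -0.005, 0.018], [0.005, -0.096, -0.995, 1.412], [0.0, 0.0, 0.0, 1.0]]
{'t': 0.1, 'qpos': array([ 1.03457485e+00,  3.13394468e-01,  1.49832091e+00, -2.27543022e-05,
        1.33097515e+00, -2.23437977e-01]), 'dq': array([ 0.00031006, -0.00290306, -0.00267328, -0.00078946, -0.00020974,
       -0.00076565]), 'tau': array([ 1.42937795e-03, -4.12897611e+01, -2.60138029e+01, -2.44955772e-04,
        3.10228708e-03,  1.89978874e-05]), 'position': array([0.16147305, 0.4993309 , 0.23080721]), 'tcp_rot': array([-3.14051717e+00, -2.21722784e-04,  2.82881445e+00]), 'ft_force': array([ 0.16578518,  1.68367414, -0.62235271]), 'torque': array([-0.06242584, -0.02595835, -0.02024683]), 'finger_force': 0.0, 'width': 0.08519301326318779}
```

View pics/t0.png

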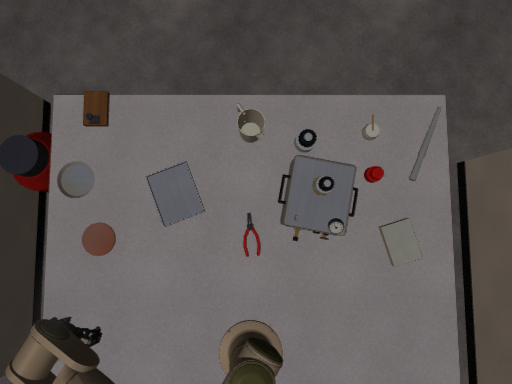

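View pics/s0.png

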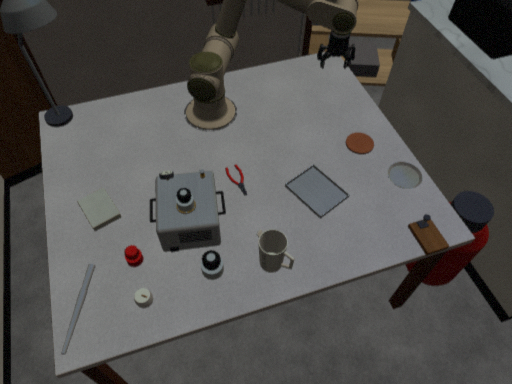

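The top view shows the steamer at about (320,195) with the black cap at (325,184). A larger black cap stands on the bench at (307,138), the tray is at (176,194) and the jug at (251,123). The scene view agrees, with the cap at (184,196) and the tray at (317,191). Next I measure the cap and tray.

Run:
```python
from h import *
def blob(f,box):
    im=cv2.imread(f"pics/{f}.png");u0,v0,u1,v1=box
    g=cv2.cvtColor(im,cv2.COLOR_BGR2GRAY)[v0:v1,u0:u1]
    m=(g<55).astype(np.uint8);n,l,s,c=cv2.connectedComponentsWithStats(m)
    i=1+np.argmax(s[1:,4]);print(f,s[i].tolist(),c[i]+[u0,v0]);return c[i]+[u0,v0]
pt=blob("t0",(312,172,340,196)); ps=blob("s0",(172,184,198,204))
def L(cam,p):
    a=ray(cam,*p,0.);b=ray(cam,*p,.3);return a,(b-a)/np.linalg.norm(b-a)
(a,d),(b,e)=L("top",pt),L("scene",ps)
s=np.linalg.lstsq(np.c_[d,-e],b-a,rcond=None)[0];print("tri",a+s[0]*d,b+s[1]*e)
print("top z.235",ray("top",*pt,.235),"scene",ray("scene",*ps,.225))
im=cv2.imread("pics/t0.png");hsv=cv2.cvtColor(im,cv2.COLOR_BGR2HSV)[150:240,130:225]
print(hsv[44,46],hsv[5,5])
g=cv2.cvtColor(im,cv2.COLOR_BGR2GRAY)[150:240,130:225]
m=(hsv[:,:,1].astype(int)>45)|(g<115);m=m.astype(np.uint8)
cs,_=cv2.findContours(m,cv2.RETR_EXTERNAL,cv2.CHAIN_APPROX_NONE);c=max(cs,key=cv2.contourArea)
box=cv2.boxPoints(cv2.minAreaRect(c))+[130,150]
P=np.array([ray("top",*p,.018) for p in box]);print(P.round(3),P.mean(0),[np.linalg.norm(P[i]-P[i-1]) for i in range(4)])
k=np.linalg.inv(np.eye(3))
v=cv2.resize(cv2.hconcat([im[165:245,275:375],im[150:230,120:220]]),None,fx=4,fy=4,interpolation=cv2.INTER_CUBIC);cv2.imwrite("pics/crop.png",v)
```

```text
t0 [7, 4, 15, 15, 136] [325.57352941 183.30882353]
s0 [5, 4, 14, 15, 134] [183.84328358 195.97761194]
tri [ 0.58759548 -0.23397392  0.22286537] [ 0.58655179 -0.23730418  0.22346849]
top z.235 [ 0.58638999 -0.23139851  0.235     ] scene [ 0.58766968 -0.23737717  0.225     ]
[113  23 100] [  0  13 117]
[[0.733 0.447 0.018]
 [0.733 0.098 0.018]
 [0.405 0.096 0.018]
 [0.405 0.437 0.018]] [0.56890819 0.26943462 0.018     ] [np.float64(0.3274419473179955), np.float64(0.34875049630175736), np.float64(0.32771487258970816), np.float64(0.34098630065424396)]
```

View pics/crop.png

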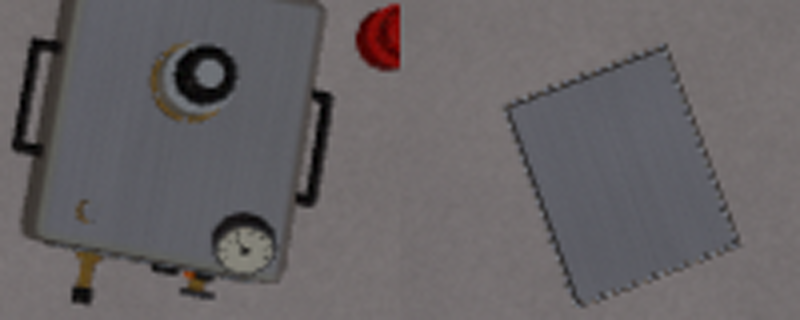

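>>> apply_moves(gripper=[-1, -1, -1, -1, -1, -1, -1, -1], travel=[[0.354, -0.612, 0.25], [0.354, -0.612, 0.25], [0.354, -0.612, 0.25], [0.354, -0.612, 0.25], [0.354, -0.612, 0.25], [0.354, -0.612, 0.25], [0.354, -0.612, 0.25], [0.354, -0.612, 0.25]], turn=[[0, 0, -0.18], [0, 0, -0.18], [0, 0, -0.18], [0, 0, -0.18], [0, 0, -0.18], [0, 0, -0.18], [0, 0, -0.18], [0, 0, -0.18]])

```text
t: 1.1
position: [0.3318, 0.2045, 0.3516]
tcp_rot: [-3.141, 0.0, 1.383]
ft_force: [0.9, 0.5, -0.2]
width: 0.085
finger_force: 0.0
```

>>> apply_moves(gripper=[-1, -1, -1, -1, -1, -1, -1, -1], travel=[[0.354, -0.612, 0], [0.354, -0.612, 0], [0.354, -0.612, 0], [0.354, -0.612, 0], [0.354, -0.612, 0], [0.354, -0.612, 0], [0.354, -0.612, 0], [0.354, -0.612, 0]], turn=[[0, 0, -0.18], [0, 0, -0.18], [0, 0, -0.18], [0, 0, -0.18], [0, 0, -0.18], [0, 0, -0.18], [0, 0, -0.18], [0, 0, -0.18]])

```text
t: 2.1
position: [0.5019, -0.0893, 0.351]
tcp_rot: [-3.141, 0.001, -0.057]
ft_force: [0.7, -0.2, 0.9]
width: 0.0857
finger_force: 0.0
```

>>> apply_moves(gripper=[-1, -1, -1, -1, -1], travel=[[0.354, -0.612, 0], [0.354, -0.612, 0], [0.354, -0.612, 0], [0.354, -0.612, 0], [0, 0, 0]], turn=[[0, 0, -0.18], [0, 0, -0.18], [0, 0, -0.18], [0, 0, -0.18], [0, 0, 0]])

```text
t: 2.72
position: [0.5868, -0.2371, 0.3488]
tcp_rot: [3.141, 0.003, -0.775]
ft_force: [0.1, -0.1, -0.5]
width: 0.0852
finger_force: 0.0
```

Run:
```python
from h import *
s=arm.observe();print(s["t"],s["position"],s["tcp_rot"],s["qpos"],s["width"],s["ft_force"])
c=imaging.calibration("wrist");print(np.round(c["pose"],3).tolist(),c["intrinsics"][0][0])
save("wrist","w0")
for p in [(175.9,193.9)]: print(ray("top",*p,.018))
q=lambda x,y:ray("top",120+(x-400)/4,150+y/4,.018)
P=np.array([q(668,46),q(507,107),q(580,306),q(740,243)]);print(P,[np.linalg.norm(P[i]-P[i-1]) for i in range(4)])
```

```text
2.725 [ 0.58677522 -0.23708205  0.3488446 ] [ 3.14069385  0.00317119 -0.77477881] [-5.68710550e-01  5.36531134e-01  8.72290216e-01 -2.34114692e-04
  1.73605930e+00  1.77682502e+00] 0.08516596466786203 [ 0.05830502 -0.09849854 -0.46944922]
[[-0.699, -0.685, -0.204, 0.637], [-0.715, 0.671, 0.197, -0.287], [0.001, 0.284, -0.959, 0.49], [0.0, 0.0, 0.0, 1.0]] 297.4208463339154
[0.56927483 0.27358377 0.018     ]
[[0.68949057 0.23453677 0.018     ]
 [0.63274157 0.38201823 0.018     ]
 [0.45032547 0.31124223 0.018     ]
 [0.50740363 0.16619711 0.018     ]] [np.float64(0.1944889777357638), np.float64(0.15802287070054996), np.float64(0.19566521477641804), np.float64(0.15587175100397144)]
```

View pics/w0.png

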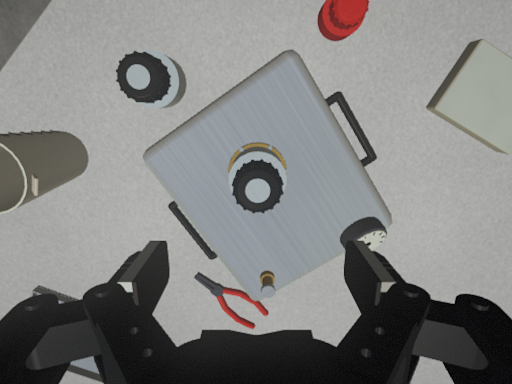

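The wrist view shows the knob from above, with its disc at (258,190). The gauge and safety valve are clear, and the fingers close along the image's horizontal. I check the knob centre by casting a ray.

Run:
```python
from h import *
im=cv2.imread("pics/w0.png")[145:225,215:300]
g=cv2.cvtColor(im,cv2.COLOR_BGR2GRAY)
m=(g<70).astype(np.uint8);cs,_=cv2.findContours(m,cv2.RETR_EXTERNAL,cv2.CHAIN_APPROX_NONE);c=max(cs,key=cv2.contourArea)
(u,v),r=cv2.minEnclosingCircle(c);print(u+215,v+145,r)
for p,z in [((u+215,v+145),.232),((258,190),.24)]: print(ray("wrist",*p,z))
print(ray("wrist",u+215-r,v+145,.232)-ray("wrist",u+215+r,v+145,.232))
```

```text
257.0 186.0 26.683427810668945
[ 0.58492743 -0.23564642  0.232     ]
[ 0.58330078 -0.23525647  0.24      ]
[0.03363519 0.0346258  0.        ]
```

>>> apply_moves(gripper=[-1, -1, -1, -1, -1, -1], travel=[[-0.03, 0.025, -0.4], [0, 0, -0.6], [0, 0, -0.6], [0, 0, -0.4], [0, 0, -0.3], [0, 0, 0]], turn=[[0, 0, 0], [0, 0, 0], [0, 0, 0], [0, 0, 0], [0, 0, 0], [0, 0, 0]])

```text
t: 3.52
position: [0.584, -0.2322, 0.2127]
tcp_rot: [3.141, 0.002, -0.769]
ft_force: [0.4, -0.4, -0.2]
width: 0.0853
finger_force: 0.0
```

>>> apply_moves(gripper=[0.2, 0.2, 1, 1, 1, 1], travel=[[0, 0, 0], [0, 0, 0], [0, 0, 0], [0, 0, 0], [0, 0, 0], [0, 0, 0]], turn=[[0, 0, 0], [0, 0, 0], [0, 0, 0], [0, 0, 0], [0, 0, 0], [0, 0, 0]])

```text
t: 4.28
position: [0.5849, -0.2337, 0.2144]
tcp_rot: [-3.141, -0.002, -0.771]
ft_force: [0.4, -0.9, 6.3]
width: 0.0454
finger_force: 60.6
```

>>> apply_moves(gripper=[1, 1, 1, 1, 1], travel=[[0, 0, 0.0033], [0, 0, 0.0033], [0, 0, 0.0033], [0, 0, 0.0033], [0, 0, 0]], turn=[[0, 0, 0.1], [0, 0, 0.18], [0, 0, 0.18], [0, 0, 0.18], [0, 0, 0]])

```text
t: 4.9
position: [0.5843, -0.2341, 0.2151]
tcp_rot: [3.14, -0.0, -0.129]
ft_force: [-3.6, -1.8, 5.9]
width: 0.0454
finger_force: 60.9
```

>>> apply_moves(gripper=[1, 1, 1, 1, 1, 1, 1, 1], travel=[[0, 0, 0.0033], [0, 0, 0.0033], [0, 0, 0.0033], [0, 0, 0.0033], [0, 0, 0.0033], [0, 0, 0.0033], [0, 0, 0.0033], [0, 0, 0.0033]], turn=[[0, 0, 0.18], [0, 0, 0.18], [0, 0, 0.18], [0, 0, 0.18], [0, 0, 0.18], [0, 0, 0.18], [0, 0, 0.18], [0, 0, 0.18]])

```text
t: 5.9
position: [0.5834, -0.2356, 0.2166]
tcp_rot: [-3.141, 0.004, 1.313]
ft_force: [-8.1, -7.8, 7.2]
width: 0.0455
finger_force: 60.9
```

>>> apply_moves(gripper=[1, 1, 1, 1, 1, 1, 1, 1], travel=[[0, 0, 0.0033], [0, 0, 0.0033], [0, 0, 0.0033], [0, 0, 0.0033], [0, 0, 0.0033], [0, 0, 0.0033], [0, 0, 0.0033], [0, 0, 0.0033]], turn=[[0, 0, 0.18], [0, 0, 0.18], [0, 0, 0.18], [0, 0, 0.18], [0, 0, 0.18], [0, 0, 0.18], [0, 0, 0.18], [0, 0, 0.18]])

```text
t: 6.9
position: [0.5844, -0.2367, 0.2184]
tcp_rot: [-3.136, 0.004, 2.753]
ft_force: [0.0, -11.8, 3.1]
width: 0.0457
finger_force: 60.5
```

>>> apply_moves(gripper=[1, 1, 1, 1], travel=[[0, 0, 0.0033], [0, 0, 0.0033], [0, 0, 0.0033], [0, 0, 0]], turn=[[0, 0, 0.18], [0, 0, 0.18], [0, 0, 0.18], [0, 0, 0]])

```text
t: 7.4
position: [0.5855, -0.2359, 0.2191]
tcp_rot: [-3.135, 0.004, -2.993]
ft_force: [4.0, -10.2, 2.3]
width: 0.0451
finger_force: 60.9
```

```bash
python3 -c "
from h import *
s=arm.observe();print(s['t'],s['position'],s['tcp_rot'],s['qpos'],s['ft_force'],s['torque'])"
```

```text
7.4 [ 0.58552279 -0.23593374  0.21912403] [-3.13481945  0.0036786  -2.99333193] [-0.56722271  0.5567627   1.16799441 -0.00273463  1.40961653 -2.28583818] [  4.04996981 -10.22501398   2.26209483] [-2.09141968 -0.90917149  0.09502807]
```

>>> apply_moves(gripper=[-0.5, -1, -1, -1, -1], travel=[[0, 0, 0], [0, 0, 0], [0, 0, 0], [0, 0, 0], [0, 0, 0]], turn=[[0, 0, 0], [0, 0, 0], [0, 0, 0], [0, 0, 0], [0, 0, -0.1]])

```text
t: 8.02
position: [0.5846, -0.2333, 0.2178]
tcp_rot: [3.141, -0.0, -3.097]
ft_force: [-0.2, 0.2, 0.6]
width: 0.0856
finger_force: 0.0
```

>>> apply_moves(gripper=[-1, -1, -1, -1, -1, -1, -1, -1], travel=[[0, 0, 0], [0, 0, 0], [0, 0, 0], [0, 0, 0], [0, 0, 0], [0, 0, 0], [0, 0, 0], [0, 0, 0]], turn=[[0, 0, -0.18], [0, 0, -0.18], [0, 0, -0.18], [0, 0, -0.18], [0, 0, -0.18], [0, 0, -0.18], [0, 0, -0.18], [0, 0, -0.18]])

```text
t: 9.02
position: [0.5846, -0.2333, 0.2178]
tcp_rot: [-3.141, -0.0, 1.743]
ft_force: [-0.4, 0.5, -1.2]
width: 0.085
finger_force: 0.0
```

>>> apply_moves(gripper=[-1, -1, -1, -1, -1, -1, -1, -1], travel=[[0, 0, 0], [0, 0, 0], [0, 0, 0], [0, 0, 0], [0, 0, 0], [0, 0, 0], [0, 0, 0], [0, 0, 0]], turn=[[0, 0, -0.18], [0, 0, -0.18], [0, 0, -0.18], [0, 0, -0.18], [0, 0, -0.18], [0, 0, -0.18], [0, 0, -0.18], [0, 0, -0.18]])

```text
t: 10.02
position: [0.5846, -0.2333, 0.2178]
tcp_rot: [-3.141, 0.0, 0.303]
ft_force: [1.0, -0.1, 0.5]
width: 0.085
finger_force: 0.0
```

>>> apply_moves(gripper=[-1, -1, -1, -1, -1, -1, -1, -1], travel=[[0, 0, 0], [0, 0, 0], [0, 0, 0], [0, 0, 0], [0, 0, 0], [0, 0, 0], [0, 0, 0], [0, 0, 0]], turn=[[0, 0, -0.18], [0, 0, -0.18], [0, 0, -0.18], [0, 0, -0.18], [0, 0, -0.18], [0, 0, -0.18], [0, 0, -0.18], [0, 0, 0]])

```text
t: 11.02
position: [0.5846, -0.2333, 0.2178]
tcp_rot: [-3.142, 0.0, -0.95]
ft_force: [0.9, 0.1, 0.7]
width: 0.0853
finger_force: 0.0
```

```bash
python3 -c "
from h import *
s=arm.observe();print(s['t'],s['position'],s['tcp_rot'],s['qpos'],s['ft_force'],s['torque'])"
```

```text
11.025 [ 0.58457778 -0.23329419  0.21782154] [-3.14157798e+00  7.60768159e-05 -9.49518854e-01] [-5.65575773e-01  5.57160592e-01  1.17070672e+00  4.26298860e-05
  1.41379038e+00  1.95473274e+00] [0.85178295 0.11778267 0.73508723] [ 0.00193564 -0.03207001 -0.03758035]
```

>>> apply_moves(gripper=[0, 0.2, 1, 1, 1, 1], travel=[[0, -0.03, 0], [0, 0, 0], [0, 0, 0], [0, 0, 0], [0, 0, 0], [0, 0, 0]], turn=[[0, 0, 0], [0, 0, 0], [0, 0, 0], [0, 0, 0], [0, 0, 0], [0, 0, 0]])

```text
t: 11.78
position: [0.5846, -0.2353, 0.2181]
tcp_rot: [-3.142, -0.001, -0.951]
ft_force: [-0.5, -1.7, 3.4]
width: 0.0451
finger_force: 61.1
```

>>> apply_moves(gripper=[1, 1, 1, 1, 1, 1, 1, 1], travel=[[0, 0, 0.0033], [0, 0, 0.0033], [0, 0, 0.0033], [0, 0, 0.0033], [0, 0, 0.0033], [0, 0, 0.0033], [0, 0, 0.0033], [0, 0, 0.0033]], turn=[[0, 0, 0.18], [0, 0, 0.18], [0, 0, 0.18], [0, 0, 0.18], [0, 0, 0.18], [0, 0, 0.18], [0, 0, 0.18], [0, 0, 0.18]])

```text
t: 12.78
position: [0.5846, -0.2349, 0.2197]
tcp_rot: [-3.141, -0.0, 0.495]
ft_force: [-1.6, -0.0, 3.6]
width: 0.0454
finger_force: 61.3
```

>>> apply_moves(gripper=[1, 1, 1, 1, 1, 1, 1, 1], travel=[[0, 0, 0.0033], [0, 0, 0.0033], [0, 0, 0.0033], [0, 0, 0.0033], [0, 0, 0.0033], [0, 0, 0.0033], [0, 0, 0.0033], [0, 0, 0.0033]], turn=[[0, 0, 0.18], [0, 0, 0.18], [0, 0, 0.18], [0, 0, 0.18], [0, 0, 0.18], [0, 0, 0.18], [0, 0, 0.18], [0, 0, 0.18]])

```text
t: 13.78
position: [0.5843, -0.2352, 0.2213]
tcp_rot: [-3.141, -0.0, 1.935]
ft_force: [-2.1, -0.2, 4.2]
width: 0.0454
finger_force: 61.2
```

>>> apply_moves(gripper=[1, 1, 1, 1, 1, 1, 1, 1], travel=[[0, 0, 0.0033], [0, 0, 0.0033], [0, 0, 0.0033], [0, 0, 0.0033], [0, 0, 0.0033], [0, 0, 0.0033], [0, 0, 0.0033], [0, 0, 0]], turn=[[0, 0, 0.18], [0, 0, 0.18], [0, 0, 0.18], [0, 0, 0.18], [0, 0, 0.18], [0, 0, 0.18], [0, 0, 0.18], [0, 0, 0]])

```text
t: 14.78
position: [0.5848, -0.2354, 0.2227]
tcp_rot: [-3.141, 0.001, -3.096]
ft_force: [-0.1, -1.6, 3.9]
width: 0.0455
finger_force: 61.2
```

```bash
python3 -c "
from h import *
s=arm.observe();print(s['t'],s['position'],s['tcp_rot'],s['qpos'],s['ft_force'],s['torque'])"
```

```text
14.775 [ 0.58476208 -0.23542445  0.22272742] [-3.14072489e+00  9.11338363e-04 -3.09590530e+00] [-5.68225316e-01  5.55793295e-01  1.16021977e+00 -1.86307558e-04
  1.42433477e+00 -2.18468153e+00] [-0.0964222  -1.5579762   3.88203232] [-0.58000094 -0.13985308  0.06372734]
```

>>> apply_moves(gripper=[-0.5, -1, -1, -1, -1], travel=[[0, 0, 0], [0, 0, 0], [0, 0, 0], [0, 0, 0], [0, 0, 0]], turn=[[0, 0, 0], [0, 0, 0], [0, 0, 0], [0, 0, 0], [0, 0, -0.1]])

```text
t: 15.4
position: [0.5846, -0.2351, 0.2223]
tcp_rot: [3.141, -0.0, 3.086]
ft_force: [-0.4, 0.5, 0.3]
width: 0.0852
finger_force: 0.0
```

>>> apply_moves(gripper=[-1, -1, -1, -1, -1, -1, -1, -1], travel=[[0, 0, 0], [0, 0, 0], [0, 0, 0], [0, 0, 0], [0, 0, 0], [0, 0, 0], [0, 0, 0], [0, 0, 0]], turn=[[0, 0, -0.18], [0, 0, -0.18], [0, 0, -0.18], [0, 0, -0.18], [0, 0, -0.18], [0, 0, -0.18], [0, 0, -0.18], [0, 0, -0.18]])

```text
t: 16.4
position: [0.5846, -0.2351, 0.2223]
tcp_rot: [-3.142, -0.0, 1.643]
ft_force: [0.2, 0.1, -0.3]
width: 0.085
finger_force: 0.0
```

>>> apply_moves(gripper=[-1, -1, -1, -1, -1, -1, -1, -1], travel=[[0, 0, 0], [0, 0, 0], [0, 0, 0], [0, 0, 0], [0, 0, 0], [0, 0, 0], [0, 0, 0], [0, 0, 0]], turn=[[0, 0, -0.18], [0, 0, -0.18], [0, 0, -0.18], [0, 0, -0.18], [0, 0, -0.18], [0, 0, -0.18], [0, 0, -0.18], [0, 0, -0.18]])

```text
t: 17.4
position: [0.5845, -0.2351, 0.2224]
tcp_rot: [-3.141, 0.0, 0.203]
ft_force: [-0.9, -0.1, -0.7]
width: 0.0853
finger_force: 0.0
```

>>> apply_moves(gripper=[-1, -1, -1, -1, -1, -1, -1, -1], travel=[[0, 0, 0], [0, 0, 0], [0, 0, 0], [0, 0, 0], [0, 0, 0], [0, 0, 0], [0, 0, 0], [0, 0, 0]], turn=[[0, 0, -0.18], [0, 0, -0.18], [0, 0, -0.18], [0, 0, -0.18], [0, 0, -0.18], [0, 0, -0.18], [0, 0, -0.18], [0, 0, 0]])

```text
t: 18.4
position: [0.5846, -0.2351, 0.2223]
tcp_rot: [-3.142, 0.0, -1.05]
ft_force: [-0.1, 0.3, 0.6]
width: 0.0855
finger_force: 0.0
```

>>> apply_moves(gripper=[0, 0.2, 1, 1, 1, 1], travel=[[0, 0, 0], [0, 0, 0], [0, 0, 0], [0, 0, 0], [0, 0, 0], [0, 0, 0]], turn=[[0, 0, 0], [0, 0, 0], [0, 0, 0], [0, 0, 0], [0, 0, 0], [0, 0, 0]])

```text
t: 19.15
position: [0.5847, -0.2352, 0.2227]
tcp_rot: [-3.141, -0.001, -1.051]
ft_force: [-0.0, 0.5, 3.4]
width: 0.0453
finger_force: 61.1
```

>>> apply_moves(gripper=[1, 1, 1, 1, 1, 1, 1, 1], travel=[[0, 0, 0.0033], [0, 0, 0.0033], [0, 0, 0.0033], [0, 0, 0.0033], [0, 0, 0.0033], [0, 0, 0.0033], [0, 0, 0.0033], [0, 0, 0.0033]], turn=[[0, 0, 0.18], [0, 0, 0.18], [0, 0, 0.18], [0, 0, 0.18], [0, 0, 0.18], [0, 0, 0.18], [0, 0, 0.18], [0, 0, 0.18]])

```text
t: 20.15
position: [0.5844, -0.2355, 0.2243]
tcp_rot: [3.141, 0.001, 0.394]
ft_force: [-1.0, -0.8, 4.3]
width: 0.0452
finger_force: 61.1
```

>>> apply_moves(gripper=[1, 1, 1, 1, 1, 1, 1, 1], travel=[[0, 0, 0.0033], [0, 0, 0.0033], [0, 0, 0.0033], [0, 0, 0.0033], [0, 0, 0.0033], [0, 0, 0.0033], [0, 0, 0.0033], [0, 0, 0.0033]], turn=[[0, 0, 0.18], [0, 0, 0.18], [0, 0, 0.18], [0, 0, 0.18], [0, 0, 0.18], [0, 0, 0.18], [0, 0, 0.18], [0, 0, 0.18]])

```text
t: 21.15
position: [0.5845, -0.2356, 0.2259]
tcp_rot: [-3.141, 0.001, 1.834]
ft_force: [-0.0, -0.5, 3.6]
width: 0.0455
finger_force: 61.2
```

>>> apply_moves(gripper=[1, 1, 1, 1, 1, 1], travel=[[0, 0, 0.0033], [0, 0, 0.0033], [0, 0, 0.0033], [0, 0, 0.0033], [0, 0, 0], [0, 0, 0]], turn=[[0, 0, 0.18], [0, 0, 0.18], [0, 0, 0.18], [0, 0, 0.18], [0, 0, 0.1], [0, 0, 0]])

```text
t: 21.9
position: [0.5846, -0.2353, 0.2267]
tcp_rot: [-3.141, 0.001, 2.648]
ft_force: [0.3, -1.0, 4.8]
width: 0.0455
finger_force: 61.3
```

```bash
python3 -c "
from h import *
s=arm.observe();print(s['t'],s['position'],s['tcp_rot'],s['qpos'],s['ft_force'],s['torque'])"
```

```text
21.9 [ 0.58464315 -0.23532975  0.22674199] [-3.14142860e+00  7.44588121e-04  2.64787330e+00] [-5.68231167e-01  5.53456971e-01  1.15360297e+00 -1.09193934e-04
  1.43377798e+00 -1.64529320e+00] [ 0.29522694 -1.04328438  4.76199627] [-0.07688745 -0.0539534   0.11150837]
```

>>> apply_moves(gripper=[1, 1, 1], travel=[[0, 0, 0.02], [0, 0, 0.02], [0, 0, 0]], turn=[[0, 0, 0], [0, 0, 0], [0, 0, 0]])

```text
t: 22.28
position: [0.5843, -0.2352, 0.2281]
tcp_rot: [-3.141, -0.001, 2.648]
ft_force: [-0.1, -2.0, -3.0]
width: 0.0453
finger_force: 61.5
```

>>> apply_moves(gripper=[1, 1, 1, 1, 1], travel=[[0, 0, 0.005], [0, 0, 0.005], [0, 0, 0.02], [0, 0, 0.02], [0, 0, 0]], turn=[[0, 0, 0.15], [0, 0, 0.15], [0, 0, 0.1], [0, 0, 0], [0, 0, 0]])

```text
t: 22.9
position: [0.5845, -0.235, 0.2317]
tcp_rot: [3.141, -0.0, 3.047]
ft_force: [-0.2, -0.3, -1.6]
width: 0.0452
finger_force: 61.5
```

>>> apply_moves(gripper=[1, 1, 1, 1, 1, 1, 1, 1], travel=[[0, 0, 0.05], [0, 0, 0.1], [0, 0, 0.1], [0, 0, 0.25], [0, 0, 0.4], [0, 0, 0.4], [0, 0, 0.3], [0, 0.1, 0]], turn=[[0, 0, 0], [0, 0, 0], [0, 0, 0], [0, 0, 0], [0, 0, 0], [0, 0, 0], [0, 0, 0], [0, 0, 0]])

```text
t: 23.9
position: [0.5848, -0.2294, 0.3297]
tcp_rot: [-3.14, 0.003, 3.048]
ft_force: [-0.3, 0.2, -2.8]
width: 0.0454
finger_force: 61.5
```

>>> apply_moves(gripper=[1, 1, 1, 1, 1, 1, 1, 1], travel=[[0, 0.3, 0], [0, 0.5, 0], [0, 0.5, 0], [0, 0.5, 0], [0, 0.5, 0], [0, 0.5, 0], [0, 0.5, 0], [0, 0.5, 0]], turn=[[0, 0, 0], [0, 0, 0], [0, 0, 0], [0, 0, 0], [0, 0, 0], [0, 0, 0], [0, 0, 0], [0, 0, 0]])

```text
t: 24.9
position: [0.5838, 0.0011, 0.3271]
tcp_rot: [3.141, -0.001, 3.05]
ft_force: [0.3, -0.2, -1.9]
width: 0.0454
finger_force: 61.5
```

>>> apply_moves(gripper=[1, 1, 1, 1, 1, 1, 1, 1], travel=[[-0.05, 0.5, 0], [-0.05, 0.5, 0], [-0.05, 0.5, 0], [-0.05, 0.5, 0], [-0.05, 0.5, 0], [0, 0.5, 0], [0, 0.5, 0], [0, 0.5, 0]], turn=[[0, 0, 0], [0, 0, 0], [0, 0, 0], [0, 0, 0], [0, 0, 0], [0, 0, 0], [0, 0, 0], [0, 0, 0]])

```text
t: 25.9
position: [0.5684, 0.2408, 0.327]
tcp_rot: [-3.141, -0.002, 3.05]
ft_force: [0.6, 0.2, -1.2]
width: 0.0455
finger_force: 61.5
```

>>> apply_moves(gripper=[1, 1, 1, 1], travel=[[0, 0.4, 0], [0, 0.18, 0], [0, 0, 0], [0, 0, 0]], turn=[[0, 0, 0], [0, 0, 0], [0, 0, 0], [0, 0, 0]])

```text
t: 26.4
position: [0.5695, 0.273, 0.3277]
tcp_rot: [-3.141, -0.0, 3.048]
ft_force: [0.1, 0.4, -0.5]
width: 0.0458
finger_force: 61.6
```

Run:
```python
from h import *
s=arm.observe();print(s["t"],s["position"],s["tcp_rot"],s["qpos"],s["ft_force"])
a=save("wrist","w1");b=save("scene","s1");c=np.hstack([a,b])
cv2.imwrite("pics/ws.png",cv2.resize(c[:,:,::-1],(800,300)))
```

```text
26.4 [0.56954753 0.27296017 0.32771714] [-3.14128135e+00 -1.54015692e-04  3.04810485e+00] [ 2.61816076e-01  5.28883072e-01  9.37143910e-01 -2.39598220e-04
  1.67581836e+00 -1.21551756e+00] [ 0.11689129  0.395983   -0.51061503]
```

View pics/ws.png

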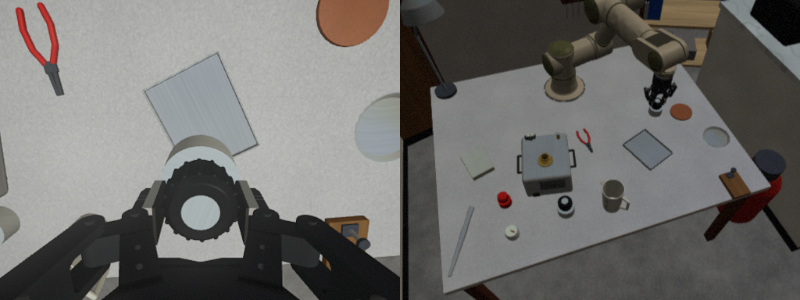

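The cap is held upright and the bare brass neck shows in the scene view. The wrist view shows tray corners at full-size pixels (281,68), (185,116) and (330,187), which I check against the earlier tray position.

Run:
```python
from h import *
for p in [(281,68),(185,116),(330,187)]: print(ray("wrist",*p,.018))
print((ray("wrist",185,116,.018)+ray("wrist",330,187,.018))/2, "if diagonal")
```

```text
[0.45235123 0.31938809 0.018     ]
[0.50480612 0.17401173 0.018     ]
[0.63336804 0.38411789 0.018     ]
[0.56908708 0.27906481 0.018     ] if diagonal
```

>>> apply_moves(gripper=[1, 1, 1, 1, 1, 1, 1, 1], travel=[[0, 0.04, -0.3], [0, 0, -0.6], [0, 0, -0.7], [0, 0, -0.7], [0, 0, -0.7], [0, 0, -0.6], [0, 0, -0.4], [0, 0, -0.2]], turn=[[0, 0, 0], [0, 0, 0], [0, 0, 0], [0, 0, 0], [0, 0, 0], [0, 0, 0], [0, 0, 0], [0, 0, 0]])

```text
t: 27.5
position: [0.5693, 0.2754, 0.0746]
tcp_rot: [-3.141, -0.001, 3.048]
ft_force: [-0.5, 0.0, -0.1]
width: 0.0451
finger_force: 61.6
```

>>> apply_moves(gripper=[1, 1, 1, 1], travel=[[0, 0, -0.15], [0, 0, -0.1], [0, 0, 0], [0, 0, 0]], turn=[[0, 0, 0], [0, 0, 0], [0, 0, 0], [0, 0, 0]])

```text
t: 28.0
position: [0.5699, 0.2761, 0.0614]
tcp_rot: [3.141, 0.001, 3.049]
ft_force: [-0.3, 0.2, -1.6]
width: 0.0453
finger_force: 61.6
```

>>> apply_moves(gripper=[1, 1, 1, 1, 1], travel=[[0, 0, -0.07], [0, 0, -0.06], [0, 0, -0.03], [0, 0, -0.02], [0, 0, 0]], turn=[[0, 0, 0], [0, 0, 0], [0, 0, 0], [0, 0, 0], [0, 0, 0]])

```text
t: 28.62
position: [0.5696, 0.276, 0.0499]
tcp_rot: [-3.142, -0.0, 3.049]
ft_force: [0.2, -0.2, -2.2]
width: 0.0457
finger_force: 61.6
```

>>> apply_moves(gripper=[1, 1, 1, 1], travel=[[0, 0, -0.015], [0, 0, -0.015], [0, 0, -0.01], [0, 0, 0]], turn=[[0, 0, 0], [0, 0, 0], [0, 0, 0], [0, 0, 0]])

```text
t: 29.12
position: [0.5696, 0.2761, 0.048]
tcp_rot: [3.142, 0.0, 3.049]
ft_force: [-3.0, -0.6, 4.0]
width: 0.0459
finger_force: 61.9
```

Contact: the force turned positive at about the expected height. I release the cap and rise.

>>> apply_moves(gripper=[0, -0.5, -1, -1, -1], travel=[[0, 0, 0], [0, 0, 0], [0, 0, 0], [0, 0, 0], [0, 0, 0]], turn=[[0, 0, 0], [0, 0, 0], [0, 0, 0], [0, 0, 0], [0, 0, 0]])

```text
t: 29.75
position: [0.5696, 0.276, 0.0475]
tcp_rot: [-3.142, -0.0, 3.049]
ft_force: [0.0, -0.9, 0.1]
width: 0.0854
finger_force: 0.0
```

>>> apply_moves(gripper=[-1, -1, -1, -1, -1, -1, -1, -1], travel=[[0, 0, 0.1], [0, 0, 0.3], [0, 0, 0.5], [0, 0, 0.6], [0, 0, 0.6], [0, 0, 0.5], [0, 0, 0.2], [0, 0, 0]], turn=[[0, 0, 0], [0, 0, 0], [0, 0, 0], [0, 0, 0], [0, 0, 0], [0, 0, 0], [0, 0, 0], [0, 0, 0]])

```text
t: 30.75
position: [0.5696, 0.276, 0.2161]
tcp_rot: [3.141, 0.001, 3.049]
ft_force: [-0.5, 0.5, -0.5]
width: 0.0854
finger_force: 0.0
```

Run:
```python
from h import *
a=save("wrist","w2");b=save("scene","s2");c=np.hstack([a,b])
cv2.imwrite("pics/ws2.png",cv2.resize(c[:,:,::-1],(800,300)))
```

```text
(no output)
```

View pics/ws2.png

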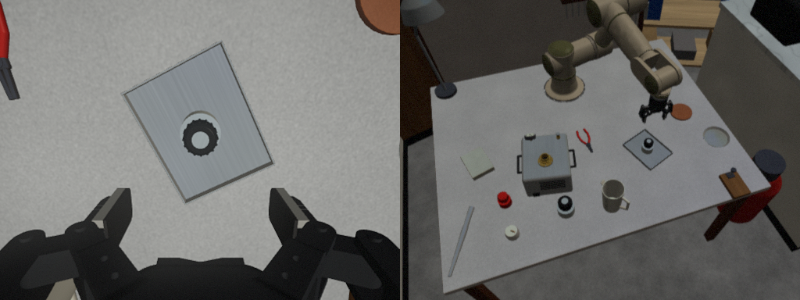

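The wrist view shows the cap standing upright at (200,135), in the middle of the tray. The gripper is clear of it and the tray has not moved, so I hand in.

```bash
python3 -c "
from h import *
print(arm.finish_job())"
```

```text
the job is handed in; nothing more can be done
None
```

The filler cap is unscrewed and now stands upright and released in the middle of the tray, nothing else was disturbed, and the job was handed in at about 31 s of the 72 s allowed; the judge's verdict was not shown.

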